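# Set the flange gap with the knurled wheel

## Task

Press a fingertip lightly on top of the knurled adjuster wheel of the flange jig and roll it, in as many strokes as it takes, so that the gap between the two steel flanges closes until the carriage's brass pointer points at the dark band on the gauge clip; then take the finger away. Move the carriage by the wheel alone and do not pinch or lift anything: the carriage, the gauge clip and everything else on the bench are not to be touched or shifted.

Things in the scene. Friction and masses are not known exactly. Their poses are not given: they have to be found in the camera images.
- jig: Fixed flange jig: dark steel plate 220 x 270 x 10 mm screwed to the bench. Origin on the bench under the plate, z up. The carriage slides along the jig's y; the wheel is on its -x side (towards the robot), the gauge bar along its +x side, the fixed flange at +y. Highest parts: the 80 mm flanges, tops 120 mm above the bench, beginning 50 mm from the wheel's mid-plane.
- wheel: Knurled steel adjuster wheel standing upright, 64 mm diameter, 22 mm wide, axle along the jig's x; origin at its centre, 73 mm above the bench (frame turns with it). Rolling its top to the jig's +y moves the carriage to +y and closes the gap, to -y opens it: 0.5 mm per mm of rim. Friction drive, about 2 N at the rim; stays where left. Cheeks beside it (24 mm either side) end 29 mm below its top.
- wheel_crown (a point): Topmost point of the wheel's rim, mid-width, 105 mm above the bench when not pressed. The bed that carries wheel and carriage floats on springs: it yields after about 4 N, then sinks 1 mm per 1.2 N, 10 mm at most (16 N), and rises again when released. This point sinks with it but does not turn. Pressing it in 3 to 6 mm grips well; more than 35 N is too hard.
- carriage: The sliding carriage with the moving flange (80 mm disc, steel, on the jig's -y side) and its pointer. Its origin coincides with the jig's origin at the start and moves along the jig's y as it slides; 50 mm of travel towards +y from the start. The flanges' faces are 60 mm apart at the start.
- pointer_tip (a point): Tip, in mid-thickness, of the carriage's brass pointer, a straight bar 6 mm wide and about 28 mm long pointing to the jig's +x, 46 mm above the bench; in line (in y) with the moving flange's face. It ends 3 mm short of the gauge clip's near edge.
- gauge_mark (a point): Middle of the dark band, 9 mm wide in the jig's y, across the top of the gauge clip (white-faced block 36 x 36 mm on the gauge bar at the jig's +x side, top 47 mm above the bench). Axes as the jig's. At the start it lies 20 to 44 mm to the jig's +y of the pointer. The clip is preset and must stay where it is.
- crucible: Bystander: small white ceramic crucible, 38 mm across, 40 mm high, standing on the jig's plate about 105 mm from the wheel (+y side). Origin under its centre.
- collar: Bystander: steel collar, 40 mm across, 12 mm high, lying on the jig's plate beside the crucible. Origin under its centre.
- wrench: Bystander: steel wrench lying on the bench in front of the jig.
- boat: Bystander: white ceramic sample boat, 90 x 18 x 13 mm, on the bench beside the jig. Origin under its centre.
- jar: Bystander: amber jar, 60 mm across, 75 mm high. Origin under its centre.
- gasket: Bystander: copper gasket ring, 90 mm across, 8 mm high. Origin under its centre.
- driver: Bystander: screwdriver lying on the bench.

How it is judged:
By the outcome, as a careful person would: the job done as asked, in the order asked, and still so for the second after the job is handed in, with the robot touching nothing.
It also fails if it takes over 48 s, if anything falls off the work surface, if the arm or the gripper's body presses on something with over 40 N, if the wrist force passes 120 N, or if a joint passes its speed limit or range.

## Robot

A 6-joint arm with a two-finger parallel gripper is mounted at the origin on the work surface. World frame = base frame: x ahead of the robot, y to its left, z up, the work surface at z = 0. Lengths are in m, angles in rad, forces in N, time in s.
With the tool pointing down it reaches from about 0.275 to 0.725 m from the base axis. Payload 15.9 kg.
Tool frame: the origin (TCP) lies midway between the tips of the shut fingers; the grasp point (between the pads) lies 19 mm behind it; z points along the fingers, y is the direction in which the jaws open and shut (so a half turn about z gives the same grasp; the last joint's range is limited). The gripper opens to 85 mm and grips with 20 to 120 N. Pads are 22 mm wide; open, the fingers measure 114 mm over their backs; the gripper's body (76 mm by 85 mm) begins 54 mm behind the grasp point. The pads swing forward as they close: fully open they stand 13 mm farther back than shut.
Start: joints at [1.102, 0.213, -0.034, 1.323, 0, 1.571], TCP at [0.226, 0.446, 0.193] pointing down, gripper open.
Joint ranges: [-2.98, 2.98], [-0.74, 1.72], [-1.14, 1.35], [-2.1, 2.04], [-1.57, 1.44], [-3.14, 3.14]. Speed limits (rad/s): [1.89, 1.89, 2.39, 2.57, 3.14, 3.14].

## Interface

Orientations are given as a 3x3 rotation matrix whose columns are the frame's x, y, z axes.
In Python, from plant import * gives the robot as it stands.
- The arm moves only by the tool servo_tool, never from a script. Its argument "plan" is a list of rows, each an object with "xyz": the shift along the tool's x, y, z in m, a list of three; "angular": the turn, a rotation vector about the tool's x, y, z in degrees, a list of three; "gripper": the opening, from 0 (shut) to 1 (fully open). A call has 1 to 5 rows; each row shifts and turns the pose as measured when the row begins, along the tool's axes as they then stand; what a row does not reach is not made up. A row lasts 1/8 s, in which the tool goes at most 62.5 mm and 10.7 degrees, less where a joint would pass 70% of its speed; a pose out of reach is approached as far as the arm can. A call is refused whole if a number of a shift passes 0.0625 or a number of a turn 10.7, either way. A call with a gripper value outside its range is refused whole. The fingers move at their own pace and stop on an object; "squeeze" is the grip in N (left out, the last holds). Time passes only in rows, so rows that do not move let the fingers close. It gives the time, the measured TCP pose, the force and the opening at its end, in the units of the state.
- get_obs(): the state, without advancing time (a new reading comes with each control period).
- grab_frame(name): name is "scene" or "top"; returns a dict with "frame" (480x640x3 uint8, blue, green, red), "z_map" (480x640 float32, m along the optical axis (not along the pixel's ray), 0 where there is no reading), "camera_matrix" (3x3 intrinsics, pixels), "extrinsics" (4x4, takes a point from world to camera coordinates). Camera axes: x right, y up, looking along -z (the intrinsics and any distortion apply to the point x, -y, -z); pixel columns grow to the right and rows downward; lengths in m; the calibration is good to about 2 mm. A picture is of the moment at which its call begins.
- hand_in(): hands the job in, once; it reports no verdict.
The state is a dict: "time_s": time; "joint_pos": joint angles; "joint_velocities": joint speeds; "tau": joint torques, N m; "tcp_pos": TCP position; "tool_rot": TCP orientation; "wrist_force": force on the tool from outside, world axes, zero at the start; "torque": the same for the moment, N m; "opening": finger opening in m.
Only numpy, scipy, OpenCV 4.12 (cv2) and the standard library are available. Lean on these libraries where they do the work, as an engineer would, in place of code of your own. Each camera call takes 0.05 s, during which the arm holds its last target. There are 200 camera calls.

## Working session

There is one attempt and no reset: what is moved stays moved. The work goes in short steps, Python scripts to look and compute and a tool call to move; the robot and the scene stay as the last step left them, time stands still between calls to the robot, and variables do not carry over. Pictures are saved under pics/ and viewed, about 8 in all and at most 12, crops included, and the job is handed in when it is done.

Besides the shell and the picture viewer there is one more tool, called after ">>>" as a command line: name --argument value ..., lists and objects as JSON in quotes. servo_tool: Moves the arm, as the interface text tells. Its arguments: {"type":"object","properties":{"plan":{"type":"array"},"squeeze":{"type":"number"}},"required":["plan"]}

```bash
ls; mkdir -p pics
python3 - <<'E'
from plant import *
import cv2,numpy as np
o=get_obs();print({k:np.round(v,3).tolist() for k,v in o.items()})
for n in("scene","top"):
    f=grab_frame(n);cv2.imwrite(f"pics/{n}0.png",f["frame"]);np.savez(f"{n}0.npz",**f)
    print(n,f["camera_matrix"].round(1).tolist(),f["extrinsics"].round(3).tolist())
E
```

```text
pics
{'time_s': 0.0, 'joint_pos': [1.102, 0.213, -0.035, 1.323, -0.0, 1.571], 'joint_velocities': [-0.001, 0.0, 0.001, 0.0, 0.0, 0.002], 'tau': [0.001, -68.615, 48.713, 0.017, 0.0, 0.0], 'tcp_pos': [0.226, 0.446, 0.193], 'tool_rot': [[-0.892, 0.452, -0.0], [0.452, 0.892, -0.001], [-0.0, -0.001, -1.0]], 'wrist_force': [0.835, -0.318, -0.979], 'torque': [0.004, 0.033, -0.017], 'opening': 0.085}
scene [[443.7, 0.0, 319.9], [0.0, 443.7, 236.8], [0.0, 0.0, 1.0]] [[-0.644, 0.765, -0.006, 0.386], [-0.654, -0.546, 0.524, 0.319], [0.397, 0.341, 0.852, -1.42], [0.0, 0.0, 0.0, 1.0]]
top [[463.5, 0.0, 327.1], [0.0, 463.5, 238.1], [0.0, 0.0, 1.0]] [[0.15, -0.989, 0.002, -0.084], [0.964, 0.147, 0.222, -0.563], [-0.219, -0.032, 0.975, -0.904], [0.0, 0.0, 0.0, 1.0]]
```

View pics/scene0.png

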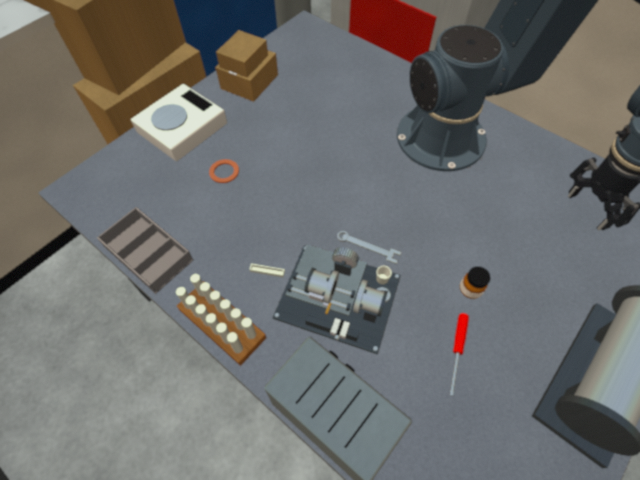

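View pics/top0.png

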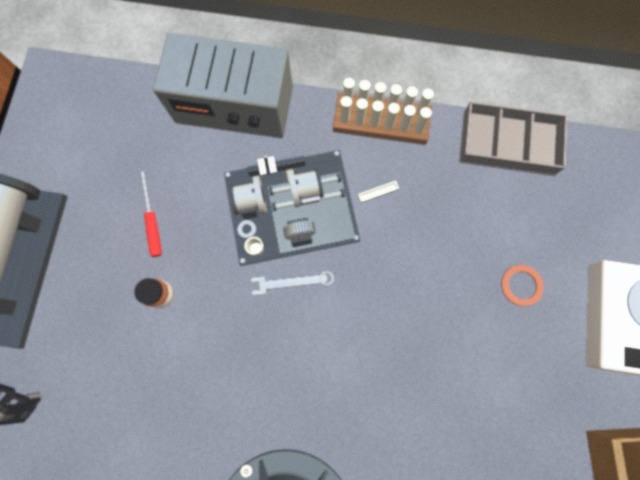

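The top view shows the jig at about (290,205), with the wheel at (299,230) and the white clip with its dark band at (266,165). The scene view shows the wheel at (345,258), the pointer near (328,308) and the clip at (340,327). I'll zoom in next.

```bash
cat > h.py <<'E'
import numpy as np,cv2
def ray(f,u,v,z):
    K,E=f["camera_matrix"],f["extrinsics"];d=np.array([(u-K[0,2])/K[0,0],-(v-K[1,2])/K[1,1],-1.])
    R,t=E[:3,:3],E[:3,3];c=-R.T@t;w=R.T@d;return c+w*(z-c[2])/w[2]
def proj(f,p):
    K,E=f["camera_matrix"],f["extrinsics"];q=E[:3,:3]@np.asarray(p)+E[:3,3];q=q/-q[2]
    return np.array([K[0,0]*q[0]+K[0,2],-K[1,1]*q[1]+K[1,2]])
E
python3 - <<'E'
import numpy as np,cv2
for n,(x0,y0,x1,y1) in dict(top=(220,145,365,270),scene=(268,235,408,360)).items():
    im=np.load(n+"0.npz")["frame"][y0:y1,x0:x1]
    im=cv2.resize(im,None,fx=5,fy=5,interpolation=cv2.INTER_CUBIC)
    for k in range(0,im.shape[1],100):cv2.putText(im,str(x0+k//5),(k,10),0,.4,(0,255,255))
    for k in range(0,im.shape[0],100):cv2.putText(im,str(y0+k//5),(0,k+5),0,.4,(0,255,255))
    cv2.imwrite(f"pics/{n}0c.png",im)
E
```

```text
(no output)
```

View pics/top0c.png

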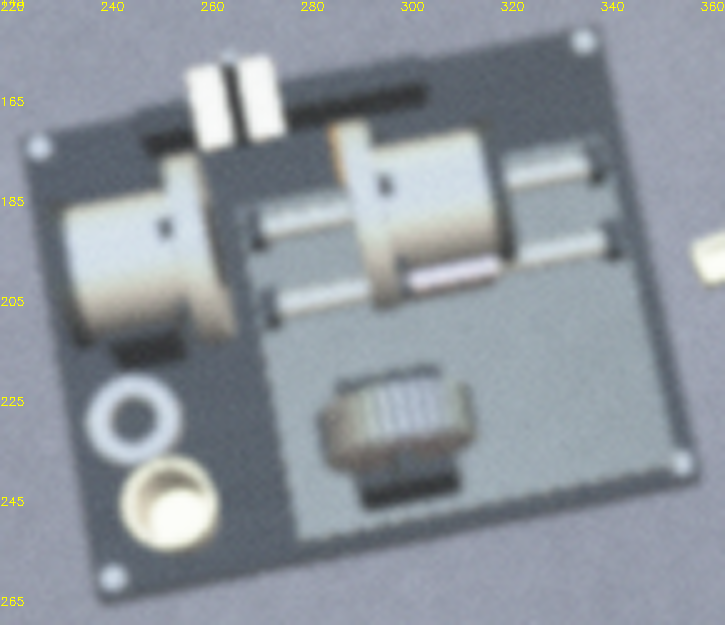

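View pics/scene0c.png

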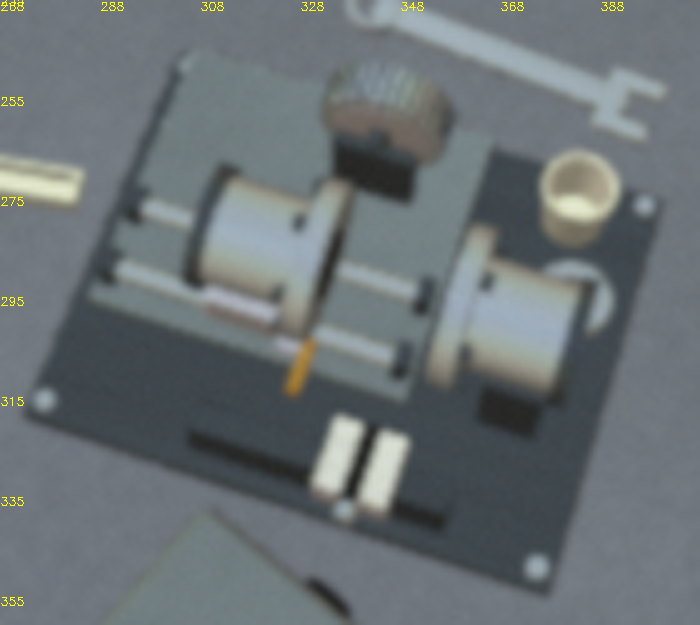

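The top crop shows the plate screws at about (227,174), (336,153), (356,237) and (242,260). The wheel top is near (301,227) and the band at (266,165). In the scene crop the orange pointer tip is at about (326,313) and the band centre at about (340,327). The pointer is hidden in the top view, so I'll measure it in the scene view.

```bash
cat > meas.py <<'E'
from h import *
def c2p(o,c): return np.array(o)+(np.array(c)+.5)/5-.5
def blob(m,near,r):
    n,l,s,c=cv2.connectedComponentsWithStats(m.astype(np.uint8))
    k=[i for i in range(1,n) if np.hypot(*(c[i]-near))<r and s[i,4]>3]
    return [(c[i],s[i,4],l==i) for i in k]
def jig(f,scr):
    P=np.array([ray(f,*s,.011)[:2] for s in scr]) # order: (+x+y),(+x-y),(-x-y),(-x+y)
    c=P.mean(0);y=(P[0]+P[3]-P[1]-P[2]);y/=np.hypot(*y);x=(P[0]+P[1]-P[2]-P[3]);x/=np.hypot(*x)
    x2=x+np.array([y[1],-y[0]]);x2/=np.hypot(*x2)
    print("sides",np.linalg.norm(P-np.roll(P,1,0),axis=1).round(4),"centre",c.round(4),"x·y",round(float(x@y),3))
    return c,x2,np.array([-x2[1],x2[0]])
TS=[c2p((220,145),c) for c in[(39,148),(583,41),(682,463),(113,578)]]
SS=[c2p((268,235),c) for c in[(537,567),(43,400),(190,65),(645,206)]]
def pointer(f,z=.049):
    hsv=cv2.cvtColor(f["frame"],cv2.COLOR_BGR2HSV)
    m=(hsv[...,0]>8)&(hsv[...,0]<25)&(hsv[...,1]>140)
    roi=np.zeros_like(m);roi[285:350,300:380]=1
    ys,xs=np.nonzero(m&roi);return xs,ys
E
python3 - <<'E'
from meas import *
J={}
for n,S in(("top",TS),("scene",SS)):
    f=np.load(n+"0.npz");J[n]=jig(f,S);c,x,y=J[n];print(n,"yaw x",np.degrees(np.arctan2(x[1],x[0])).round(2))
def tj(n,p): c,x,y=J[n];d=p[:2]-c;return np.array([d@x,d@y]).round(4)
f=np.load("scene0.npz")
xs,ys=pointer(f);P=np.array([tj("scene",ray(f,a,b,.048)) for a,b in zip(xs,ys)])
print("pointer n",len(xs),"x",P[:,0].min(),P[:,0].max(),"y mean",P[:,1].mean().round(4),P[:,1].min(),P[:,1].max())
print("per col",[(round(q,3),P[abs(P[:,0]-q)<.004,1].mean().round(4)) for q in np.arange(.04,.08,.006) if (abs(P[:,0]-q)<.004).any()])
for c in[(375,428),(350,495)]:print("band scene",tj("scene",ray(f,*c2p((268,235),c),.047)))
for a in[(340,418),(312,483),(408,437),(383,513)]:print("clip corners scene",tj("scene",ray(f,*c2p((268,235),a),.047)))
g=np.load("top0.npz")
for c in[(230,63),(243,138)]:print("band top",tj("top",ray(g,*c2p((220,145),c),.047)))
for c in[(188,72),(272,57),(285,133),(208,149)]:print("clip top",tj("top",ray(g,*c2p((220,145),c),.047)))
# wheel: top surface points from depth
for n,(x0,y0,x1,y1) in dict(top=(280,214,318,242),scene=(328,244,362,275)).items():
    f=np.load(n+"0.npz");K,E=f["camera_matrix"],f["extrinsics"]
    v,u=np.mgrid[y0:y1,x0:x1];d=f["z_map"][y0:y1,x0:x1]
    q=np.stack([(u-K[0,2])/K[0,0]*d,-(v-K[1,2])/K[1,1]*d,-d],-1).reshape(-1,3)
    w=(q-E[:3,3])@E[:3,:3]; c,x,y=J[n]
    k=w[:,2]>.08; j=np.c_[(w[k,:2]-c)@x,(w[k,:2]-c)@y]
    print(n,"wheel",k.sum(),"zmax",w[:,2].max().round(4),"jig x",j[:,0].min().round(4),j[:,0].max().round(4),"y",j[:,1].min().round(4),j[:,1].max().round(4),"world mid",w[k].mean(0).round(4))
# clay: silhouettes
E
```

```text
sides [0.2025 0.2529 0.2035 0.2538] centre [0.643  0.0951] x·y 0.003
top yaw x 20.54
sides [0.2021 0.253  0.2034 0.2523] centre [0.6408 0.0945] x·y -0.004
scene yaw x 20.31
pointer n 16 x 0.049 0.0708 y mean -0.0077 -0.0099 -0.0054
per col [(np.float64(0.046), np.float64(-0.0074)), (np.float64(0.052), np.float64(-0.0077)), (np.float64(0.058), np.float64(-0.0079)), (np.float64(0.064), np.float64(-0.0076)), (np.float64(0.07), np.float64(-0.0077))]
band scene [0.0743 0.0354]
band scene [0.1094 0.0347]
clip corners scene [0.0751 0.0182]
clip corners scene [0.1098 0.0162]
clip corners scene [0.0733 0.0515]
clip corners scene [0.1124 0.0519]
band top [0.1085 0.0325]
band top [0.0727 0.0332]
clip top [0.1081 0.0514]
clip top [0.1074 0.0139]
clip top [0.0712 0.0148]
clip top [0.0709 0.0491]
top wheel 417 zmax 1.0062 jig x -0.3116 -0.0558 y -0.0406 0.0233 world mid [0.5699 0.0585 0.104 ]
scene wheel 351 zmax 1.0448 jig x -0.0858 0.4495 y -0.0411 0.12 world mid [0.5915 0.0688 0.1112]
```

```bash
cat > wheel.py <<'E'
from meas import *
C=np.array([.642,.0948]);a=np.radians(20.4);X=np.array([np.cos(a),np.sin(a)]);Y=np.array([-X[1],X[0]])
def tj(p): d=np.asarray(p)[...,:2]-C;return np.stack([d@X,d@Y],-1)
if __name__=="__main__":
  for n,(x0,y0,x1,y1) in dict(top=(275,210,322,248),scene=(325,240,365,278)).items():
    f=np.load(n+"0.npz");K,E=f["camera_matrix"],f["extrinsics"]
    v,u=np.mgrid[y0:y1,x0:x1];d=f["z_map"][y0:y1,x0:x1]
    q=np.stack([(u-K[0,2])/K[0,0]*d,-(v-K[1,2])/K[1,1]*d,-d],-1).reshape(-1,3)
    w=(q-E[:3,3])@E[:3,:3];w=w[(d.ravel()>.1)]
    for lo in(.085,.098):
        k=(w[:,2]>lo)&(w[:,2]<.112);j=tj(w[k])
        print(n,lo,k.sum(),"z95",np.percentile(w[k,2],95).round(4),"x",np.percentile(j[:,0],[3,50,97]).round(4),"y",np.percentile(j[:,1],[3,50,97]).round(4))
  p=C+X*-.07+Y*-.009;print(p)
E
python3 wheel.py
```

```text
top 0.085 370 z95 0.1069 x [-0.088  -0.0786 -0.0661] y [-0.0367 -0.0088  0.0195]
top 0.098 239 z95 0.1074 x [-0.0871 -0.077  -0.0661] y [-0.0289 -0.0085  0.012 ]
scene 0.085 308 z95 0.108 x [-0.085  -0.0674  0.001 ] y [-0.0362 -0.0101  0.0186]
scene 0.098 196 z95 0.1087 x [-0.085  -0.0695  0.0027] y [-0.0316 -0.0113  0.0112]
[0.57952741 0.06196442]
```

>>> servo_tool --plan '[{"xyz":[-0.055,-0.022,0],"angular":[0,0,0],"gripper":0},{"xyz":[-0.055,-0.022,0],"angular":[0,0,0],"gripper":0},{"xyz":[-0.055,-0.022,0],"angular":[0,0,0],"gripper":0},{"xyz":[-0.055,-0.022,0],"angular":[0,0,0],"gripper":0},{"xyz":[-0.055,-0.022,0],"angular":[0,0,0],"gripper":0}]' --squeeze 20

```text
time_s: 0.72
tcp_pos: [0.4244, 0.2196, 0.1912]
tool_rot: [[-0.896, 0.445, -0.002], [0.445, 0.896, -0.002], [0.001, -0.003, -1.0]]
wrist_force: [0.6, 0.8, -0.2]
opening: 0.0005
```

>>> servo_tool --plan '[{"xyz":[-0.055,-0.022,0],"angular":[0,0,0],"gripper":0},{"xyz":[-0.055,-0.022,0],"angular":[0,0,0],"gripper":0},{"xyz":[0,0,0],"angular":[0,0,10.7],"gripper":0},{"xyz":[0,0,0],"angular":[0,0,10.7],"gripper":0},{"xyz":[0,0,0],"angular":[0,0,10.7],"gripper":0}]'

```text
time_s: 1.35
tcp_pos: [0.507, 0.1231, 0.1892]
tool_rot: [[-0.515, 0.857, -0.005], [0.857, 0.515, -0.003], [-0.0, -0.006, -1.0]]
wrist_force: [0.2, 0.1, 0.6]
opening: -0.0
```

>>> servo_tool --plan '[{"xyz":[0,0,0],"angular":[0,0,10],"gripper":0},{"xyz":[0,0,0],"angular":[0,0,0],"gripper":0}]'

```text
time_s: 1.6
tcp_pos: [0.5066, 0.1229, 0.1885]
tool_rot: [[-0.353, 0.935, -0.006], [0.936, 0.353, -0.003], [-0.001, -0.007, -1.0]]
wrist_force: [-0.2, 0.5, -0.2]
opening: -0.0004
```

>>> servo_tool --plan '[{"xyz":[-0.047,0.02,0.02],"angular":[0,0,0],"gripper":0},{"xyz":[-0.047,0.02,0.02],"angular":[0,0,0],"gripper":0},{"xyz":[0,0,0],"angular":[0,0,0],"gripper":0}]'

```text
time_s: 1.98
tcp_pos: [0.579, 0.0478, 0.1471]
tool_rot: [[-0.369, 0.929, -0.006], [0.929, 0.369, -0.003], [-0.0, -0.007, -1.0]]
wrist_force: [-0.1, -0.9, -0.1]
opening: -0.0004
```

Run:
```python
from plant import *
from wheel import *
o=get_obs();p=o["tcp_pos"];print(np.round(p,4),tj(p)-[-.076,-.009])
f=grab_frame("top");im=f["frame"][145:270,220:365].copy()
f2=grab_frame("scene");im2=f2["frame"][235:360,268:408].copy()
b=[cv2.resize(i,(560,500),interpolation=cv2.INTER_CUBIC)[:, :] for i in(im,im2)]
b=[cv2.resize(i,(400,350)) for i in b]
cv2.imwrite("pics/above.png",np.hstack(b))
```

```text
[0.579  0.0478 0.1471] [ 0.00061979 -0.01305996]
```

View pics/above.png

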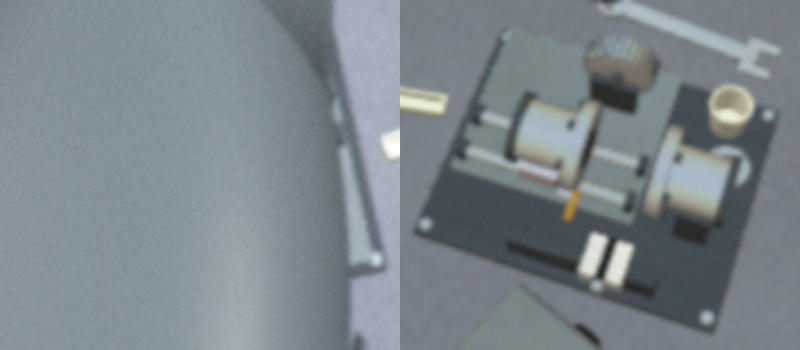

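The left half is blocked by the arm. In the scene half, the gripper is just above the crop and the jig hasn't changed. I'll check that numerically, then descend.

Run:
```python
from wheel import *
f=np.load("scene0.npz")
print(proj(f,[.579,.0478,.147]),proj(f,[.574,.06,.105]),proj(f,[.579,.0478,.105]))
```

```text
[340.57673234 240.737149  ] [345.1971186  251.02910675] [340.0060112 249.6142488]
```

>>> servo_tool --plan '[{"xyz":[0,-0.001,0.02],"angular":[0,0,1],"gripper":0},{"xyz":[0,0,0.01],"angular":[0,0,0],"gripper":0},{"xyz":[0,0,0.003],"angular":[0,0,0],"gripper":0}]'

```text
time_s: 2.45
tcp_pos: [0.5768, 0.0519, 0.1174]
tool_rot: [[-0.36, 0.933, -0.002], [0.933, 0.36, -0.002], [-0.001, -0.002, -1.0]]
wrist_force: [0.5, -0.0, 0.3]
opening: 0.0002
```

Run:
```python
from plant import *
from wheel import *
f=grab_frame("scene");im=f["frame"][190:330,280:420]
cv2.imwrite("pics/near.png",cv2.resize(im,(560,560),interpolation=cv2.INTER_CUBIC))
```

```text
(no output)
```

View pics/near.png

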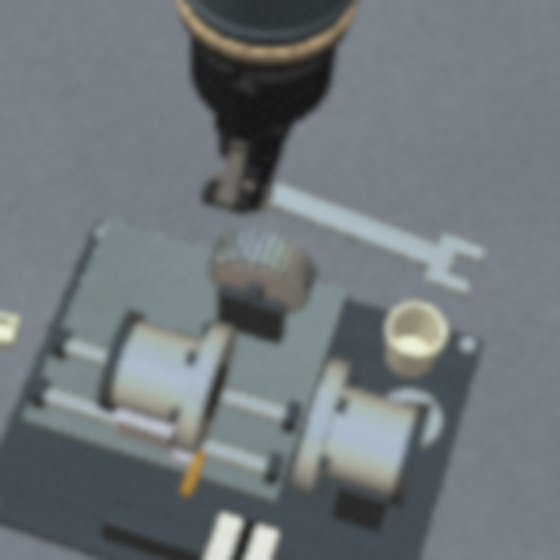

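The fingertip's lower end appears at about (339,242), but calibration puts the TCP near (342,247). I'll check this with depth before going lower.

Run:
```python
from plant import *
from wheel import *
o=get_obs();print(np.round(o["tcp_pos"],4),tj(o["tcp_pos"]), o["wrist_force"].round(2) if hasattr(o["wrist_force"],"round") else o["wrist_force"], o["opening"])
f=grab_frame("scene");np.savez("near.npz",**f);print(proj(f,o["tcp_pos"]))
K,E=f["camera_matrix"],f["extrinsics"];d=f["z_map"]
for v in range(228,252,2):
    r=[]
    for u in(331,334,337,340,343,346,349):
        z=d[v,u];q=np.array([(u-K[0,2])/K[0,0]*z,-(v-K[1,2])/K[1,1]*z,-z]);w=(q-E[:3,3])@E[:3,:3];r.append("(%.3f %.3f %.3f)"%(*tj(w),w[2]))
    print(v,*r)
```

```text
[0.5768 0.0518 0.1173] [-0.07609609 -0.01752932] [0.5  1.28 0.33] 7.39197783933895e-05
[342.04825448 247.39564296]
228 (-0.192 -0.084 0.000) (-0.195 -0.076 -0.000) (-0.035 -0.021 0.262) (-0.035 -0.014 0.266) (-0.037 -0.008 0.267) (-0.063 -0.008 0.227) (-0.062 -0.001 0.233)
230 (-0.186 -0.081 -0.000) (-0.186 -0.073 0.003) (-0.030 -0.019 0.263) (-0.032 -0.013 0.263) (-0.040 -0.009 0.253) (-0.059 -0.007 0.226) (-0.201 -0.034 0.001)
232 (-0.177 -0.079 0.003) (-0.182 -0.071 -0.000) (-0.029 -0.018 0.257) (-0.034 -0.013 0.253) (-0.063 -0.014 0.209) (-0.061 -0.007 0.215) (-0.195 -0.032 0.002)
234 (-0.175 -0.078 -0.003) (-0.030 -0.025 0.244) (-0.026 -0.017 0.255) (-0.034 -0.013 0.244) (-0.056 -0.012 0.212) (-0.062 -0.007 0.205) (-0.191 -0.030 -0.002)
236 (-0.020 -0.029 0.249) (-0.021 -0.022 0.252) (-0.024 -0.017 0.251) (-0.030 -0.012 0.243) (-0.034 -0.006 0.240) (-0.069 -0.008 0.186) (-0.179 -0.027 0.007)
238 (-0.015 -0.027 0.251) (-0.017 -0.021 0.250) (-0.019 -0.015 0.251) (-0.020 -0.009 0.252) (-0.033 -0.006 0.233) (-0.071 -0.008 0.174) (-0.173 -0.025 0.006)
240 (-0.012 -0.026 0.247) (-0.01
[... 221 characters left out ...]
.062 -0.012 0.168) (-0.162 -0.030 0.001) (-0.166 -0.022 -0.001)
244 (-0.143 -0.067 -0.000) (-0.145 -0.059 0.001) (-0.148 -0.051 0.000) (-0.151 -0.044 -0.000) (-0.152 -0.035 0.003) (-0.155 -0.028 0.001) (-0.159 -0.020 -0.001)
246 (-0.137 -0.065 -0.001) (-0.138 -0.056 0.003) (-0.140 -0.049 0.003) (-0.144 -0.041 0.002) (-0.149 -0.034 -0.002) (-0.150 -0.026 0.001) (-0.152 -0.018 0.001)
248 (-0.130 -0.062 0.001) (-0.133 -0.055 0.001) (-0.080 -0.031 0.100) (-0.082 -0.024 0.102) (-0.081 -0.016 0.106) (-0.086 -0.010 0.102) (-0.145 -0.016 0.003)
250 (-0.122 -0.060 0.005) (-0.079 -0.039 0.087) (-0.076 -0.030 0.098) (-0.075 -0.022 0.104) (-0.074 -0.014 0.111) (-0.080 -0.008 0.104) (-0.084 -0.002 0.101)
```

Run:
```python
from wheel import *
def cloud(f,x0,y0,x1,y1):
    K,E=f["camera_matrix"],f["extrinsics"];v,u=np.mgrid[y0:y1,x0:x1];z=f["z_map"][y0:y1,x0:x1]
    q=np.stack([(u-K[0,2])/K[0,0]*z,-(v-K[1,2])/K[1,1]*z,-z],-1)
    w=(q-E[:3,3])@E[:3,:3];k=z>.1;return w[k],np.stack([u,v],-1)[k]
T=np.array([.226,.446,.193]);R=np.array([[-.892,.452,0],[.452,.892,0],[0,0,-1]])
f=np.load("scene0.npz");w,u=cloud(f,560,170,640,240)
print("proj TCP",proj(f,T),"open tips",[proj(f,T+R@[0,s*.0425,-.013]).round(1) for s in(1,-1)])
t=(w-T)@R;k=(np.abs(t[:,0])<.06)&(np.abs(t[:,1])<.09)&(t[:,2]>-.2)&(t[:,2]<.1)
i=np.argsort(-t[k,2])[:25];print("start, tool frame (mm), px\n",np.c_[(t[k][i]*1000).round(),u[k][i]].astype(int).tolist())
im=f["frame"][170:260,550:640];f2=np.load("near.npz");im2=f2["frame"][200:290,300:390].copy()
T2=np.array([.5768,.0518,.1173]);p=proj(f2,T2)-[300,200]
a=[cv2.resize(i,(400,400),interpolation=cv2.INTER_CUBIC) for i in(im,im2)]
cv2.circle(a[1],tuple(int(x*400/90) for x in p),3,(0,0,255),-1)
for s in(0,1,-1):
    q=proj(f,T+R@[0,s*.0425,-.013*abs(s)])-[550,170];cv2.circle(a[0],tuple(int(x*400/90) for x in q),3,(0,0,255),-1)
cv2.imwrite("pics/cmp.png",np.hstack(a))
g=np.load("near.npz");w,u=cloud(g,325,200,365,250)
R2=np.array([[-.36,.933,0],[.933,.36,0],[0,0,-1]]);t=(w-T2)@R2;k=(np.abs(t[:,:2]).max(1)<.03)&(t[:,2]>-.2)&(t[:,2]<-.008)
i=np.argsort(-t[k,2])[:25];print("now\n",np.c_[(t[k][i]*1000).round(),u[k][i]].astype(int).tolist())
```

```text
proj TCP [574.1188821  224.34483924] open tips [array([589.8, 235.9]), array([564.5, 207.1])]
start, tool frame (mm), px
 [[3, -44, -52, 573, 196], [-5, -43, -53, 571, 197], [-7, -44, -54, 570, 197], [-12, 47, -55, 597, 229], [-8, 49, -55, 599, 229], [-11, -50, -55, 567, 195], [-11, 45, -56, 597, 228], [-11, -47, -56, 568, 196], [-11, 43, -56, 596, 227], [4, -43, -57, 575, 195], [1, -43, -57, 574, 195], [-12, -43, -57, 569, 197], [-11, -45, -58, 569, 196], [-11, -48, -58, 568, 195], [-1, -44, -58, 573, 195], [7, -43, -58, 576, 194], [-11, 47, -58, 598, 228], [-13, 49, -58, 598, 229], [-8, -43, -58, 571, 196], [-8, 49, -59, 600, 228], [-6, -42, -59, 572, 196], [-10, -44, -59, 570, 196], [3, -44, -60, 575, 194], [-6, -53, -60, 569, 192], [-9, 43, -60, 598, 226]]
now
 [[5, 6, -38, 344, 242], [8, 8, -42, 345, 242], [8, 7, -46, 345, 241], [10, -2, -46, 347, 238], [10, 7, -47, 346, 241], [7, 7, -49, 345, 240], [5, 14, -51, 343, 242], [6, 12, -52, 344, 241], [10, 8, -52, 346, 240], [10, 0, -52, 347, 237], [10, 7, -55, 346, 239], [9, 5, -57, 346, 238], [10, 0, -57, 347, 236], [9, 8, -64, 346, 237], [10, 2, -65, 347, 235], [9, 8, -69, 346, 236], [6, 14, -82, 344, 235], [9, 15, -85, 345, 235], [8, 13, -85, 345, 234], [11, 16, -86, 346, 235], [12, 10, -87, 347, 233], [6, 15, -87, 344, 234], [12, 13, -87, 347, 234], [10, 14, -88, 346, 234], [11, 9, -90, 347, 232]]
```

View pics/cmp.png

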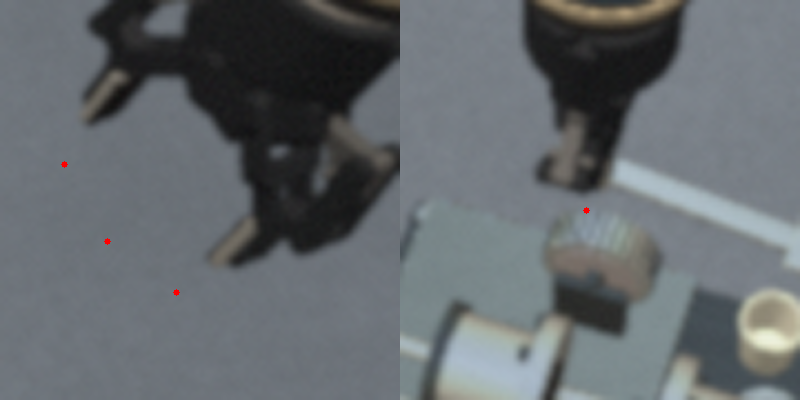

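The left panel shows the open tips and the right panel the shut tips. In both, the visible fingertip ends about 38 mm behind the reported TCP. Since the TCP offset can't be trusted, I'll find contact by force, in small steps.

>>> servo_tool --plan '[{"xyz":[0.004,0,0.006],"angular":[0,0,0],"gripper":0},{"xyz":[0.004,0,0.004],"angular":[0,0,0],"gripper":0}]'

```text
time_s: 2.8
tcp_pos: [0.5746, 0.0597, 0.1081]
tool_rot: [[-0.36, 0.933, 0.0], [0.933, 0.36, -0.001], [-0.001, -0.0, -1.0]]
wrist_force: [-0.3, 0.7, -0.2]
opening: -0.0003
```

>>> servo_tool --plan '[{"xyz":[0,0,0.004],"angular":[0,0,0],"gripper":0}]'

```text
time_s: 2.92
tcp_pos: [0.5745, 0.0601, 0.104]
tool_rot: [[-0.36, 0.933, 0.0], [0.933, 0.36, -0.001], [-0.001, -0.0, -1.0]]
wrist_force: [-0.3, -0.6, 0.5]
opening: 0.0006
```

>>> servo_tool --plan '[{"xyz":[0,0,0.004],"angular":[0,0,0],"gripper":0}]'

```text
time_s: 3.05
tcp_pos: [0.5745, 0.0601, 0.0997]
tool_rot: [[-0.361, 0.933, 0.0], [0.933, 0.361, -0.001], [-0.001, -0.0, -1.0]]
wrist_force: [0.3, 0.4, -0.1]
opening: 0.0004
```

There's no contact at 0.0997, which confirms the offset. Going on down carefully.

>>> servo_tool --plan '[{"xyz":[0,0,0.006],"angular":[0,0,0],"gripper":0},{"xyz":[0,0,0.005],"angular":[0,0,0],"gripper":0}]'

```text
time_s: 3.3
tcp_pos: [0.5745, 0.06, 0.0879]
tool_rot: [[-0.36, 0.933, 0.0], [0.933, 0.36, -0.001], [-0.001, -0.0, -1.0]]
wrist_force: [-0.9, -0.3, -0.0]
opening: 0.0001
```

>>> servo_tool --plan '[{"xyz":[0,0,0.005],"angular":[0,0,0],"gripper":0},{"xyz":[0,0,0.004],"angular":[0,0,0],"gripper":0}]'

```text
time_s: 3.55
tcp_pos: [0.5744, 0.0598, 0.078]
tool_rot: [[-0.36, 0.933, -0.0], [0.933, 0.36, -0.001], [-0.001, -0.001, -1.0]]
wrist_force: [-0.7, 0.1, -1.2]
opening: -0.0002
```

>>> servo_tool --plan '[{"xyz":[0,0,0.004],"angular":[0,0,0],"gripper":0}]'

```text
time_s: 3.68
tcp_pos: [0.5744, 0.0598, 0.0737]
tool_rot: [[-0.36, 0.933, -0.0], [0.933, 0.36, -0.001], [-0.001, -0.001, -1.0]]
wrist_force: [0.1, -1.3, -0.8]
opening: -0.0001
```

Run:
```python
from plant import *
from wheel import *
o=get_obs();print(np.round(o["tcp_pos"],4),np.round(o["wrist_force"],1))
f=grab_frame("scene");cv2.imwrite("pics/near2.png",cv2.resize(f["frame"][205:335,290:420],(520,520),interpolation=cv2.INTER_CUBIC))
```

```text
[0.5744 0.0598 0.0737] [ 0.1 -1.3 -0.8]
```

View pics/near2.png

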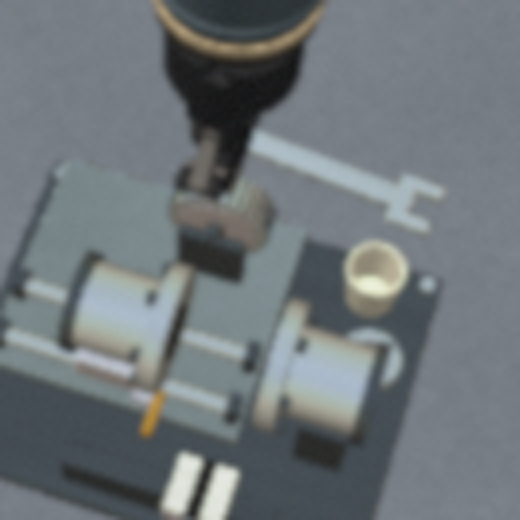

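The fingertip is now just over the wheel crown, with the tip at about crop (213,190) and the crown at about (221,184). I'll feel for contact in small steps.

>>> servo_tool --plan '[{"xyz":[0,0,0.003],"angular":[0,0,0],"gripper":0}]'

```text
time_s: 3.85
tcp_pos: [0.5743, 0.0598, 0.0702]
tool_rot: [[-0.36, 0.933, -0.0], [0.933, 0.36, -0.001], [-0.001, -0.001, -1.0]]
wrist_force: [0.7, 0.4, 0.2]
opening: 0.0
```

>>> servo_tool --plan '[{"xyz":[0,0,0.003],"angular":[0,0,0],"gripper":0}]'

```text
time_s: 3.98
tcp_pos: [0.5743, 0.0597, 0.0671]
tool_rot: [[-0.36, 0.933, -0.0], [0.933, 0.36, -0.001], [-0.001, -0.001, -1.0]]
wrist_force: [-0.1, 0.4, -0.8]
opening: -0.0002
```

>>> servo_tool --plan '[{"xyz":[0,0,0.002],"angular":[0,0,0],"gripper":0}]'

```text
time_s: 4.1
tcp_pos: [0.5744, 0.0598, 0.0651]
tool_rot: [[-0.36, 0.933, -0.0], [0.933, 0.36, -0.001], [-0.001, -0.001, -1.0]]
wrist_force: [-2.9, 0.5, 6.4]
opening: -0.0002
```

Contact is at a reported z of about 0.067. I'll make a half stroke from here.

>>> servo_tool --plan '[{"xyz":[0,0,0.003],"angular":[0,0,0],"gripper":0},{"xyz":[0.005,0,0],"angular":[0,0,0],"gripper":0},{"xyz":[0.005,0,0],"angular":[0,0,0],"gripper":0}]'

```text
time_s: 4.47
tcp_pos: [0.5714, 0.0683, 0.0633]
tool_rot: [[-0.359, 0.933, 0.002], [0.933, 0.359, -0.003], [-0.003, 0.001, -1.0]]
wrist_force: [-2.4, -3.9, 7.6]
opening: 0.0001
```

```bash
cat > chk.py <<'E'
from plant import *
from wheel import *
o=get_obs();f=grab_frame("scene")
p=o["tcp_pos"];print("t",o["time_s"],"tcp rel crown",(tj(p)-[-.076,-.009]).round(4),round(p[2],4),"F",np.round(o["wrist_force"],1))
def py(f):
    xs,ys=pointer(f);P=np.array([tj(ray(f,a,b,.048)) for a,b in zip(xs,ys)])
    w=cv2.cvtColor(f["frame"],cv2.COLOR_BGR2HSV)[ys,xs,1].astype(float)-100
    return len(xs),np.average(P[:,1],weights=w).round(4),P[:,0].max().round(4)
print("pointer0",py(np.load("scene0.npz")),"now",py(f))
c=f["frame"][285:355,290:380];cv2.imwrite("pics/chk.png",cv2.resize(c,None,fx=8,fy=8,interpolation=cv2.INTER_CUBIC))
E
python3 chk.py
```

```text
t 4.475 tcp rel crown [0.0006 0.0088] 0.0633 F [-2.4 -3.9  7.6]
pointer0 (16, np.float64(-0.0076), np.float64(0.0695)) now (18, np.float64(-0.0027), np.float64(0.0703))
```

The half stroke moved the pointer about 5 mm with no slip. Full strokes next.

>>> servo_tool --plan '[{"xyz":[0.004,0,0],"angular":[0,0,0],"gripper":0},{"xyz":[0,0,-0.014],"angular":[0,0,0],"gripper":0},{"xyz":[-0.025,0,0],"angular":[0,0,0],"gripper":0},{"xyz":[0,0,0.01],"angular":[0,0,0],"gripper":0}]'

```text
time_s: 5.03
tcp_pos: [0.5802, 0.0487, 0.0707]
tool_rot: [[-0.36, 0.933, 0.005], [0.933, 0.36, -0.003], [-0.005, 0.004, -1.0]]
wrist_force: [0.1, 0.9, 0.1]
opening: -0.0
```

>>> servo_tool --plan '[{"xyz":[0,0,0.006],"angular":[0,0,0],"gripper":0}]'

```text
time_s: 5.15
tcp_pos: [0.5801, 0.0489, 0.0646]
tool_rot: [[-0.36, 0.933, 0.005], [0.933, 0.36, -0.003], [-0.004, 0.004, -1.0]]
wrist_force: [-2.4, 0.4, 6.9]
opening: -0.0001
```

>>> servo_tool --plan '[{"xyz":[0,-0.001,0.002],"angular":[0,0,0],"gripper":0},{"xyz":[0.006,0,0],"angular":[0,0,0],"gripper":0},{"xyz":[0.006,0,0.0005],"angular":[0,0,0],"gripper":0},{"xyz":[0.006,0,0.0005],"angular":[0,0,0],"gripper":0},{"xyz":[0.006,0,0.0005],"angular":[0,0,0],"gripper":0}]'

```text
time_s: 5.78
tcp_pos: [0.5718, 0.0715, 0.0632]
tool_rot: [[-0.36, 0.933, 0.01], [0.933, 0.36, -0.005], [-0.009, 0.007, -1.0]]
wrist_force: [-0.9, -1.9, 7.9]
opening: 0.0001
```

```bash
python3 chk.py
```

```text
t 5.775 tcp rel crown [0.002  0.0116] 0.0632 F [-0.9 -1.9  7.9]
pointer0 (16, np.float64(-0.0076), np.float64(0.0695)) now (14, np.float64(0.0114), np.float64(0.0687))
```

>>> servo_tool --plan '[{"xyz":[0,0,-0.014],"angular":[0,0,0],"gripper":0},{"xyz":[-0.025,-0.002,0],"angular":[0.4,0.5,0],"gripper":0},{"xyz":[0,0,0.01],"angular":[0,0,0],"gripper":0},{"xyz":[0,0,0.006],"angular":[0,0,0],"gripper":0}]'

```text
time_s: 6.32
tcp_pos: [0.5788, 0.0495, 0.0638]
tool_rot: [[-0.362, 0.932, 0.002], [0.932, 0.362, 0.001], [0.001, 0.002, -1.0]]
wrist_force: [-4.2, -0.3, 8.4]
opening: 0.0003
```

>>> servo_tool --plan '[{"xyz":[0,0,0.002],"angular":[0,0,0],"gripper":0},{"xyz":[0.006,0,0],"angular":[0,0,0],"gripper":0},{"xyz":[0.006,0,0.0005],"angular":[0,0,0],"gripper":0},{"xyz":[0.006,0,0.0005],"angular":[0,0,0],"gripper":0},{"xyz":[0.006,0,0.0005],"angular":[0,0,0],"gripper":0}]'

```text
time_s: 6.95
tcp_pos: [0.5701, 0.0729, 0.0622]
tool_rot: [[-0.363, 0.932, 0.005], [0.932, 0.363, -0.002], [-0.004, 0.004, -1.0]]
wrist_force: [-0.8, -2.2, 8.1]
opening: 0.0002
```

>>> servo_tool --plan '[{"xyz":[0,0,-0.014],"angular":[0,0,0],"gripper":0},{"xyz":[-0.025,-0.001,0],"angular":[0.3,0.3,0],"gripper":0}]'

```text
time_s: 7.2
tcp_pos: [0.5775, 0.0512, 0.0778]
tool_rot: [[-0.366, 0.931, -0.002], [0.931, 0.366, 0.001], [0.002, -0.001, -1.0]]
wrist_force: [0.1, -0.7, -0.5]
opening: 0.0
```

```bash
python3 chk.py
```

```text
t 7.2 tcp rel crown [ 0.0004 -0.0094] 0.0778 F [ 0.1 -0.7 -0.5]
pointer0 (16, np.float64(-0.0076), np.float64(0.0695)) now (16, np.float64(0.0247), np.float64(0.0687))
```

View pics/chk.png

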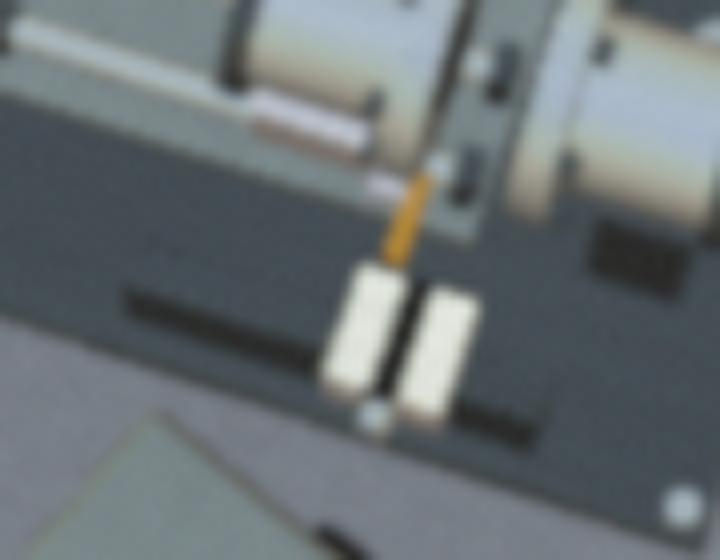

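The pointer tip is at crop (395,265) and the band's near end at (418,280), so it still needs a few mm in +y. I'll measure the difference using intensity profiles in one frame.

```bash
cat > fin.py <<'E'
from plant import *
from wheel import *
fs=[np.load("scene0.npz")]+[grab_frame("scene") for _ in range(3)]
ys=np.arange(-.02,.06,.0005)
def prof(im,f,x,y,z):
    q=np.array([proj(f,[*(C+X*x+Y*b),z]) for b in y]).astype(np.float32)
    return cv2.remap(im.astype(np.float32),q[:,0].copy(),q[:,1].copy(),cv2.INTER_LINEAR).ravel()
for f in fs:
    b,g,r=cv2.split(f["frame"].astype(np.float32));o=np.clip(r-b-25,0,None);G=(b+g+r)/3
    pt=[]
    for x in np.arange(.05,.068,.003):
        w=prof(o,f,x,ys,.047);pt.append((w@ys/w.sum()) if w.sum()>50 else np.nan)
    bd=[]
    for x in np.arange(.08,.105,.004):
        yy=np.arange(.02,.048,.0005);w=np.clip(150-prof(G,f,x,yy,.047),0,None);bd.append(w@yy/w.sum())
    print("pointer",np.round(pt,4),"band",np.round(bd,4),"diff mm",round(1000*(np.nanmedian(bd)-np.nanmedian(pt)),2))
E
python3 fin.py
```

```text
pointer [-0.0079 -0.0078 -0.0077 -0.0079 -0.0079 -0.0079 -0.0079] band [0.0341 0.0341 0.0341 0.0342 0.0342 0.034  0.0341] diff mm 42.0
pointer [0.0244 0.0242 0.0242 0.0243 0.0243 0.0243 0.0245] band [0.0341 0.0341 0.0341 0.0342 0.0342 0.034  0.0341] diff mm 9.83
pointer [0.0243 0.0242 0.0242 0.0243 0.0243 0.0243 0.0245] band [0.0341 0.0341 0.0342 0.0342 0.0342 0.034  0.0341] diff mm 9.84
pointer [0.0243 0.0242 0.0242 0.0243 0.0243 0.0243 0.0245] band [0.0341 0.0341 0.0341 0.0342 0.0342 0.0341 0.0341] diff mm 9.83
```

>>> servo_tool --plan '[{"xyz":[0,0,0.008],"angular":[0,0,0],"gripper":0},{"xyz":[0,0,0.006],"angular":[0,0,0],"gripper":0},{"xyz":[0,0,0.002],"angular":[0,0,0],"gripper":0}]'

```text
time_s: 7.78
tcp_pos: [0.5772, 0.0508, 0.0603]
tool_rot: [[-0.364, 0.931, -0.002], [0.931, 0.364, -0.0], [0.0, -0.002, -1.0]]
wrist_force: [-2.3, -3.9, 12.3]
opening: -0.0001
```

>>> servo_tool --plan '[{"xyz":[0.005,0,0.0005],"angular":[0,0,0],"gripper":0},{"xyz":[0.005,0,0.0005],"angular":[0,0,0],"gripper":0},{"xyz":[0.005,0,0.0005],"angular":[0,0,0],"gripper":0},{"xyz":[0,0,0],"angular":[0,0,0],"gripper":0}]'

```text
time_s: 8.28
tcp_pos: [0.5719, 0.0651, 0.0599]
tool_rot: [[-0.364, 0.931, 0.001], [0.931, 0.364, -0.003], [-0.003, -0.0, -1.0]]
wrist_force: [-3.9, -0.7, 11.8]
opening: 0.0
```

```bash
python3 fin.py | tail -1
```

```text
pointer [0.0333 0.0328 0.0326 0.0327 0.0328 0.0328 0.0329] band [0.0341 0.0341 0.0342 0.0342 0.0342 0.034  0.0341] diff mm 1.37
```

The bed is sunk, which biases the reading by about +1.5 mm. I'll roll 4 mm more, lift off and measure.

>>> servo_tool --plan '[{"xyz":[0.004,0,0],"angular":[0,0,0],"gripper":0},{"xyz":[0,0,0],"angular":[0,0,0],"gripper":0},{"xyz":[0,0,-0.01],"angular":[0,0,0],"gripper":0},{"xyz":[0,0,-0.01],"angular":[0,0,0],"gripper":0}]'

```text
time_s: 8.93
tcp_pos: [0.5695, 0.07, 0.0806]
tool_rot: [[-0.365, 0.931, 0.001], [0.931, 0.365, -0.003], [-0.003, -0.0, -1.0]]
wrist_force: [-0.2, -0.2, 0.7]
opening: -0.0004
```

```bash
python3 fin.py | tail -1
```

```text
pointer [0.0345 0.0346 0.0346 0.0345 0.0346 0.0345 0.0345] band [0.0341 0.0341 0.0341 0.0342 0.0342 0.034  0.0341] diff mm -0.42
```

The pointer is within 0.4 mm of the band's middle. Retracting and taking a last look.

>>> servo_tool --plan '[{"xyz":[0,0,-0.03],"angular":[0,0,0],"gripper":0},{"xyz":[0,0,-0.05],"angular":[0,0,0],"gripper":0},{"xyz":[0,-0.04,-0.02],"angular":[0,0,0],"gripper":0},{"xyz":[0,-0.05,0],"angular":[0,0,0],"gripper":0},{"xyz":[0,0,0],"angular":[0,0,0],"gripper":0}]'

```text
time_s: 9.7
tcp_pos: [0.483, 0.0365, 0.1816]
tool_rot: [[-0.365, 0.931, -0.001], [0.931, 0.365, -0.004], [-0.003, -0.003, -1.0]]
wrist_force: [0.9, -0.2, 0.7]
opening: 0.0
```

```bash
python3 fin.py | tail -1; python3 chk.py
python3 - <<'E'
from plant import *
import cv2
cv2.imwrite("pics/final.png",cv2.resize(grab_frame("scene")["frame"][225:365,260:420],(800,600)[:1]+(560,) if 0 else (640,560),interpolation=cv2.INTER_CUBIC))
E
```

```text
pointer [0.0345 0.0346 0.0346 0.0346 0.0346 0.0345 0.0345] band [0.0341 0.0341 0.0342 0.0342 0.0342 0.0341 0.0341] diff mm -0.4
t 9.85 tcp rel crown [-0.0903  0.0096] 0.1813 F [ 0.2 -0.2 -0.6]
pointer0 (16, np.float64(-0.0076), np.float64(0.0695)) now (16, np.float64(0.0349), np.float64(0.0679))
```

View pics/final.png

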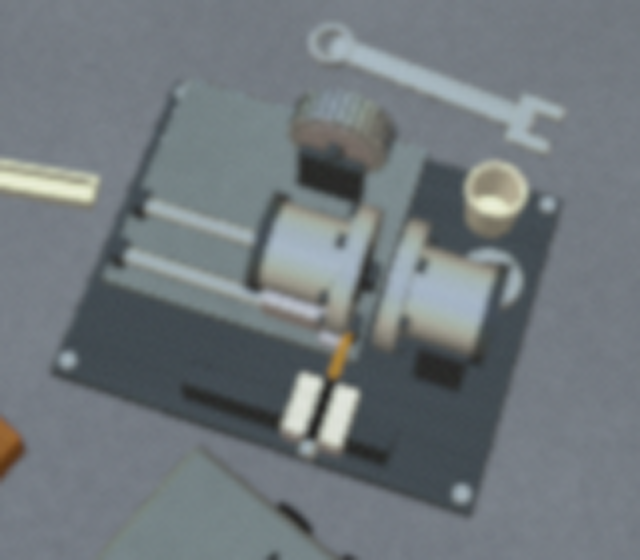

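The brass pointer tip, at crop (335,378), lines up with the dark band at (322,405). The clip, crucible, collar and wrench look undisturbed, and the robot is clear.

```bash
python3 -c "
from plant import *
print(hand_in())"
```

```text
the job is handed in; nothing more can be done
None
```

The carriage's brass pointer now points at the dark band, about 0.4 mm past its middle (the band is 9 mm wide). I rolled the wheel with the shut fingertips in four strokes, a short one first and then three longer ones. The job is handed in at about 10 s on the robot's clock.

- **Last checks:** after I took the finger away, the pointer reading did not change, the wrist force was about zero and the arm was clear of the jig. The band measured in the same place as at the start. The crucible, collar and wrench look undisturbed in the last picture. That crop does not show the jar, gasket or screwdriver; the arm kept away from them while working at the jig.
- **Press force:** the highest reading was about 12 N, with the wheel pushed in about 7 mm on the last stroke. That is a little past the 3–6 mm recommended, but well under the 35 N limit.
- **What disagreed:** the real fingertips end about 38 mm short of the reported TCP, seen in the camera depth and then confirmed by touch. I therefore found the wheel by force rather than by the reported height. With the wheel pressed, the pointer reading was off by about 1.5 mm because the bed had sunk, so I relied only on readings taken after lifting off.

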